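# Put the screwdrivers back in their colour-coded trays

## Robot

A 7-joint arm with a two-finger parallel gripper is mounted at the origin on a cart in front of the work surface, level with it; the furniture and walls round the work are solid. World frame = base frame: x ahead of the robot, y to its left, z up, the work surface at z = 0. Lengths are in mm, angles in rad, forces in N, time in s.
With the tool pointing down it reaches from about 400 to 875 mm from the base axis. Payload 4.4 kg.
Tool frame: the origin (TCP) lies on the centre line of the jaws, within the pads' length; the fingertips stand 25 mm ahead of it and the grasp point (between the pads) lies 6 mm ahead of it (ctrl.finger_overhang is the distance from the TCP to the fingertips, in mm); z points along the fingers, y is the line along which they close (so a half turn about z gives the same grasp; the last joint's range is limited). The gripper opens to 85 mm and grips with 20 to 120 N. Pads are 22 mm wide; open, the fingers measure 114 mm over their backs; the gripper's body (76 mm by 85 mm) begins 54 mm behind the grasp point. The pads swing forward as they close: fully open they stand 13 mm farther back than shut.
Start: joints at [-1.365, 0.628, 0.038, 1.517, -0.027, 0.996, -0.02], TCP at [174.479, 626.159, 256.313] pointing down, gripper open.
Joint ranges: [-3.06, 3.06], [-0.37, 2.12], [-1.25, 1.32], [0.18, 2.47], [-1.1, 4.24], [0.23, 1.98], [-2.94, 2.94]. Speed limits (rad/s): [2.57, 2.57, 3.14, 3.14, 3.14, 3.14, 3.14].

## Interface

Orientations are given as [roll, pitch, yaw] about the fixed x, y, z axes, in that order (R = Rz(yaw) Ry(pitch) Rx(roll)).
In Python, from cell import ctrl gives the robot as it stands. The module is installed in compiled form; this text tells all that it offers.
- The arm moves only by the tool play_rows, never from a script. Its argument "targets" is a list of rows, each a list of 5 numbers: the closure, from 0 (fully open) to 1 (shut), then the shift along the tool's x, y, z in cm, then the turn about the tool's z in degrees. In form: [[gripper, dx, dy, dz, spin], ...]. A call has 1 to 10 rows; each row is the pose to reach, as a shift and turn from the pose commanded when the call began, along the tool's axes at that moment; what a row does not reach only later rows make up. A row lasts 1/10 s, in which the tool goes at most 50 mm and 8.59 degrees, less where a joint would pass 70% of its speed; a pose out of reach is approached as far as the arm can. A call with a gripper value outside its range is refused whole. The fingers move at their own pace and stop on an object; the grip force is fixed at half the most. Time passes only in rows, so rows that repeat a pose let the fingers close. It gives the time, the measured TCP pose, the force, the opening and the grip force at its end, in the units of the state.
- ctrl.read_state(): the state, without advancing time (a new reading comes with each control period).
- ctrl.get_image(name): name is "scene" or "top"; returns (picture, depth): 400x640x3 uint8, red, green, blue; 400x640 float32, mm along the optical axis (not along the pixel's ray), 0 where there is no reading.
- ctrl.calibration(name): a dict with "vfov" (degrees; the focal length in pixels is half the picture's height over the tangent of half this angle, whatever the lens; pixels are square), "cx", "cy" (the principal point, pixels), "extrinsics" (4x4, takes a point from camera to world coordinates). Camera axes: x right, y down, z forward; pixel columns grow to the right and rows downward; lengths in mm; the calibration is good to about 2 mm. A picture is of the moment at which its call begins. calibration takes no time and is no camera call.
- ctrl.finish_job(): hands the job in; it is judged then, once.
Trained networks look in the newest picture that a camera, given by its name, has taken for a name from the list of things; names that differ only in an ending like _2 or _b are one class to them, and where a whole thing is asked for, a point or a joint stands for the part that bears it (a point fixed in the world has none). Each returns a list of dicts, best first, with "confidence" (0 to 1); they miss things now and then, are a little off and sometimes report something else, mostly with a low value. They report only what shows in the picture. A call takes as long as a camera call.
- ctrl.search_frame(camera, name): "bbox" ([left, top, right, bottom] in pixels, round what is visible of it).
- ctrl.trace(camera, name): "pixels" (400x640 bool, what is visible of it) and "bbox" ([left, top, right, bottom] in pixels, round what is visible of it).
The state is a dict: "clock": time; "qpos": joint angles; "qd": joint speeds; "tau": joint torques, N m; "eef_pos": TCP position; "tool_rot": TCP orientation; "force": force on the tool from outside, world axes, zero at the start; "torque": the same for the moment, N m; "width": finger opening in mm; "gripper_force": force on a finger pad.
Only numpy, scipy, OpenCV 4.12 (cv2) and the standard library are available. Lean on these libraries where they do the work, as an engineer would, in place of code of your own. Each camera call takes 0.05 s, during which the arm holds its last target. There are 200 camera calls.

## Task

Find the three screwdrivers among the things lying on the bench and put each one back in the tray of the same colour as its handle (orange, green, black). Each lies flat between the two rails, along the tray, with its length centred on the tray's length; which end the handle points to does not matter. Leave the brush, the marker, the pliers and the wood block where they lie.

Things in the scene. Friction and masses are not known exactly. Their poses are not given: they have to be found in the camera images.
- orange_driver: screwdriver lying flat, 160 mm long, with a bright orange handle with a black band and a thin steel shaft 7 mm thick. Origin: middle of its length, on its underside. Its y axis runs along it from the steel tip (y = -80 mm) to the handle end (y = +80 mm); z up. The handle covers y = +4 to +80 mm, is 24 to 25 mm thick and 24 mm high, its axis 12 mm above the origin; it balances on the handle
- green_driver: screwdriver lying flat, 170 mm long, with a lime-green handle with a black band and a thin steel shaft 7 mm thick. Origin: middle of its length, on its underside. Its y axis runs along it from the steel tip (y = -85 mm) to the handle end (y = +85 mm); z up. The handle covers y = +4 to +85 mm, is 24 to 25 mm thick and 24 mm high, its axis 12 mm above the origin; it balances on the handle
- black_driver: screwdriver lying flat, 190 mm long, with a black handle with a red band and a thin steel shaft 7 mm thick. Origin: middle of its length, on its underside. Its y axis runs along it from the steel tip (y = -95 mm) to the handle end (y = +95 mm); z up. The handle covers y = +4 to +95 mm, is 24 to 25 mm thick and 24 mm high, its axis 12 mm above the origin; it balances on the handle
- orange_channel: bright orange tool tray screwed to the bench: a flat channel 180 mm long and 66 mm wide, open at both ends, with a low rail along each long side. Origin: centre of its underside on the bench. Its y axis runs along the channel, x across it. Floor 3 mm above the bench, rails 5 mm thick and 6 mm high above the bench, 56 mm apart inside; a screwdriver is as long as the channel or a little shorter or longer
- green_channel: lime green tool tray screwed to the bench: a flat channel 180 mm long and 66 mm wide, open at both ends, with a low rail along each long side. Origin: centre of its underside on the bench. Its y axis runs along the channel, x across it. Floor 3 mm above the bench, rails 5 mm thick and 6 mm high above the bench, 56 mm apart inside; a screwdriver is as long as the channel or a little shorter or longer
- black_channel: black tool tray screwed to the bench: a flat channel 180 mm long and 66 mm wide, open at both ends, with a low rail along each long side. Origin: centre of its underside on the bench. Its y axis runs along the channel, x across it. Floor 3 mm above the bench, rails 5 mm thick and 6 mm high above the bench, 56 mm apart inside; a screwdriver is as long as the channel or a little shorter or longer
- flat_brush: paint brush with a brown wooden handle, 41x177x12 mm, lying flat among the screwdrivers; not to be moved. Origin: centre of its underside, y axis along it
- marker: black and white felt marker, 18x127x19 mm, lying to the right, near the front; not to be moved. Origin: centre of its underside, y axis along it
- blue_nippers: pliers with blue grips, 50x168x13 mm, lying flat near the left edge of the bench; not to be moved. Origin: centre of the underside, y axis along them
- wood_block: beech offcut, 45x90x22 mm, lying to the right of the trays; not to be moved. Origin: centre of its underside, y axis along its 90 mm side

How it is judged (in metres and radians):
At the end, for the whole second after the job is handed in: Each screwdriver lies in the tray of its colour: its middle within 15 mm of the tray's centre along and 18 mm across, underside under 8 mm above the bench, rolled less than 0.5 rad, within 0.18 rad of the tray's length (either way round), released and at rest (x of orange_driver in the frame of orange_channel between -0.018 and 0.018 m and y of orange_driver in the frame of orange_channel between -0.015 and 0.015 m and z of orange_driver in the frame of orange_channel below 0.008 m and angle between the y axis of orange_driver and the y axis of orange_channel, either way round below 0.18 rad and angle between each of orange_driver, green_driver, black_driver's own z axis and vertical below 0.5 rad and linear speed of each of orange_driver, green_driver, black_driver below 0.02 m/s and contact force between each of orange_driver, green_driver, black_driver and the fingers below 0.1 N and x of green_driver in the frame of green_channel between -0.018 and 0.018 m and y of green_driver in the frame of green_channel between -0.015 and 0.015 m and z of green_driver in the frame of green_channel below 0.008 m and angle between the y axis of green_driver and the y axis of green_channel, either way round below 0.18 rad and x of black_driver in the frame of black_channel between -0.018 and 0.018 m and y of black_driver in the frame of black_channel between -0.015 and 0.015 m and z of black_driver in the frame of black_channel below 0.008 m and angle between the y axis of black_driver and the y axis of black_channel, either way round below 0.18 rad); the robot touches nothing.
It fails at once if the paint brush is moved more than 20 mm (distance of flat_brush from where it was at the start of the episode above 0.02 m).
It fails at once if the marker is moved more than 20 mm (distance of marker from where it was at the start of the episode above 0.02 m).
It fails at once if the blue pliers is moved more than 20 mm (distance of blue_nippers from where it was at the start of the episode above 0.02 m).
It fails at once if the wood block is moved more than 20 mm (distance of wood_block from where it was at the start of the episode above 0.02 m).
It also fails if it takes over 75 s, if anything falls off the work surface, if the arm or the gripper's body presses on something with over 40 N, if the wrist force passes 120 N, or if a joint passes its speed limit or range.

## Working session

There is one attempt and no reset: what is moved stays moved. The work goes in short steps, Python scripts to look and compute and a tool call to move; the robot and the scene stay as the last step left them, time stands still between calls to the robot, and variables do not carry over. Pictures are saved under pics/ and viewed, at most 14 in all, crops included, and the job is handed in when it is done.

Besides the shell and the picture viewer there is one more tool, called after "Request:" in YAML: its name, and indented under it one key for each argument. play_rows: Moves the arm, as the interface text tells. Its arguments: {"type":"object","properties":{"targets":{"type":"array"}},"required":["targets"]}

```bash
mkdir -p pics; cat > h.py <<'E'
from cell import ctrl
import numpy as np, cv2
def K(c):
    k=ctrl.calibration(c); f=200/np.tan(np.radians(k["vfov"])/2); return f,k["cx"],k["cy"],np.array(k["extrinsics"])
def pts(c,mask,depth):
    f,cx,cy,E=K(c); v,u=np.nonzero(mask&(depth>0)); d=depth[v,u]
    P=np.c_[(u-cx)/f*d,(v-cy)/f*d,d,np.ones(len(d))]; return (P@E.T)[:,:3]
def line(P):
    r=cv2.minAreaRect(P[:,:2].astype(np.float32)); b=cv2.boxPoints(r)
    e=[b[1]-b[0],b[2]-b[1]]; l=max(e,key=np.linalg.norm); a=np.degrees(np.arctan2(l[1],l[0]))%180
    return np.round(r[0],1),np.round(sorted(r[1]),1),round(float(a),1)
E
cat > look.py <<'E'
from h import *
import sys
names=sys.argv[2:]
for c in ["top","scene"]:
    im,d=ctrl.get_image(c); cv2.imwrite(f"pics/{sys.argv[1]}_{c}.png",im[:,:,::-1]); np.savez(f"/tmp/{c}.npz",im=im,d=d)
    for n in names:
        for r in ctrl.trace(c,n)[:2]:
            m=r["pixels"]; P=pts(c,m,d)
            if len(P)<20: continue
            z=P[:,2]; print(c,n,round(r["confidence"],2),np.round(r["bbox"]),len(P),"z",np.round(np.percentile(z,[5,50,95]),1),*line(P))
s=ctrl.read_state(); print({k:np.round(s[k],3) for k in("clock","eef_pos","tool_rot","width","qpos")})
E
python3 look.py a orange_driver green_driver black_driver orange_channel green_channel black_channel flat_brush marker blue_nippers wood_block
python3 -c "
from h import *
for c in('top','scene'):print(K(c))"
```

```text
top orange_driver 0.78 [196. 168. 262. 179.] 355 z [ 1.  17.4 23.3] [580.3 291.3] [ 26.5 163.1] 86.0
top orange_driver 0.56 [371. 128. 405. 192.] 1742 z [0.2 3.5 7.1] [ 640.3 -126. ] [ 70.9 185.8] 175.8
top green_driver 0.55 [197. 200. 263. 215.] 374 z [11.4 19.1 24.6] [498.3 276.1] [ 23.6 165.4] 88.3
top black_driver 0.77 [191. 238. 268. 249.] 428 z [-0.1 19.3 24.2] [409.9 275. ] [ 23.3 184.2] 85.3
top orange_channel 0.75 [373. 124. 404. 190.] 1663 z [0.4 3.5 7. ] [ 642.4 -126.4] [ 69.5 185. ] 174.1
top orange_channel 0.51 [189. 237. 267. 246.] 399 z [12.1 19.8 24.3] [412.3 276.1] [ 22.4 181.5] 88.1
top green_channel 0.56 [288. 121. 317. 190.] 1687 z [0.6 3.5 7.1] [643.3  99. ] [ 66.4 181.3] 178.4
top flat_brush 0.71 [317. 225. 389. 249.] 846 z [ 0.8 11.4 14.6] [431.6 -31.6] [ 43.5 175.9] 86.4
top marker 0.74 [397. 232. 451. 244.] 342 z [10.5 15.9 19.7] [ 431.8 -206.5] [ 20.6 125.4] 90.3
top blue_nippers 0.77 [155. 171. 176. 238.] 600 z [ 5.8 10.6 14. ] [500.2 426.9] [ 48.4 159.5] 172.6
top wood_block 0.97 [427. 171. 449. 204.] 612 z [17.5 22.1 24.8] [ 561.5 -244.6] [45.5 87.6] 169.
[... 1771 characters left out ...]
-01,
         3.41589220e+02],
       [-9.99120056e-01, -2.41087971e-02, -3.43202431e-02,
         1.04529998e+02],
       [ 3.81021947e-02, -1.79705098e-01, -9.82982350e-01,
         9.72276974e+02],
       [ 0.00000000e+00,  0.00000000e+00,  0.00000000e+00,
         1.00000000e+00]]))
(np.float64(431.8749785820866), 317.1654946016105, 202.23482212810399, array([[ 8.84313596e-01, -3.50850075e-01,  3.08048193e-01,
         1.14842050e+02],
       [-4.66796082e-01, -6.77856330e-01,  5.67989624e-01,
        -6.21803553e+02],
       [ 9.53321597e-03, -6.46076636e-01, -7.63213009e-01,
         1.00387879e+03],
       [ 0.00000000e+00,  0.00000000e+00,  0.00000000e+00,
         1.00000000e+00]]))
```

View pics/a_top.png

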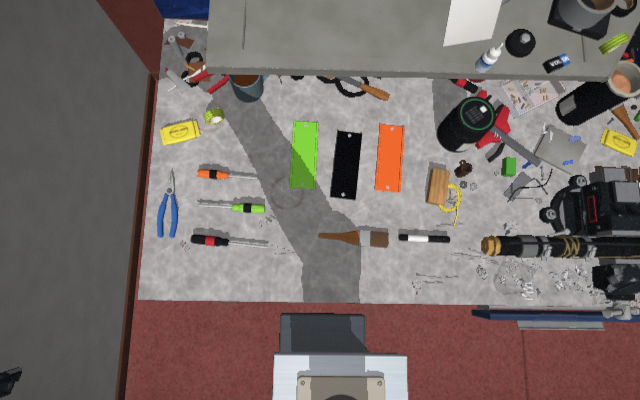

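View pics/a_scene.png

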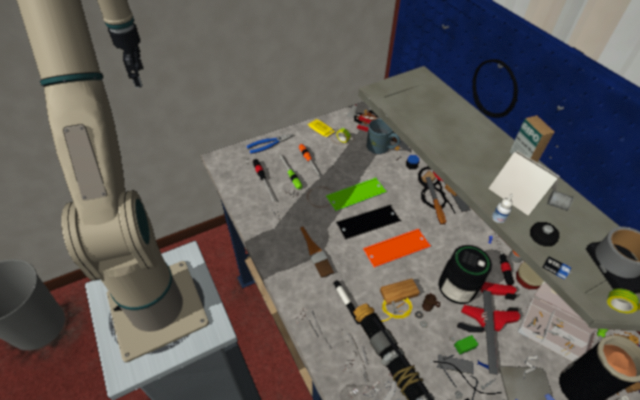

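Top view: orange driver at px (229,175) and black at (229,241), both with the handle on the left. Green is at (231,208) with the handle on the right. The trays are at green (303,155), black (346,165) and orange (389,158), all in line with the measurements. The scene view shows the same layout, with a shelf behind the trays and the arm raised at the left. Next I'll refine the axes and check the shelf.

```bash
cat > ref.py <<'E'
from h import *
print("overhang",ctrl.finger_overhang)
for c in("top","scene"):
    D=np.load(f"/tmp/{c}.npz"); im,d=D["im"],D["d"]; allm=np.ones(d.shape,bool)
    f,cx,cy,E=K(c); v,u=np.mgrid[:400,:640]; W=np.dstack([(u-cx)/f*d,(v-cy)/f*d,d,np.ones_like(d)])@E.T
    x,y,z=W[...,0],W[...,1],W[...,2]
    hsv=cv2.cvtColor(im,cv2.COLOR_RGB2HSV); h,s,vv=hsv[...,0].astype(int),hsv[...,1],hsv[...,2]
    for n,(X,Y) in {"orange":(578,291),"green":(497,276),"black":(411,276)}.items():
        m=(abs(x-X)<35)&(abs(y-Y)<115)&(z>8); P=W[m][:,:3]
        hd=P[P[:,2]>15]; l=cv2.fitLine(hd[:,:2].astype(np.float32),cv2.DIST_HUBER,0,.01,.01).ravel()
        t=(P[:,:2]-l[2:])@l[:2]
        print(c,n,"handle-line ang",round(np.degrees(np.arctan2(l[1],l[0]))%180,1),"top z",np.round(np.percentile(P[:,2],97),1),"handle rect",line(hd),"all z>8",line(P))
    for n,(X,Y,m) in {"orange":(641,-126,(h<16)&(s>170)),"green":(643,100,(h>30)&(h<50)&(s>150)),"black":(620,-8,vv<45)}.items():
        m=m&(abs(x-X)<105)&(abs(y-Y)<48)&(z<15); m=cv2.morphologyEx(m.astype(np.uint8),cv2.MORPH_OPEN,np.ones((3,3)))>0
        P=W[m][:,:3]; print(c,"tray",n,line(P),"mean",P.mean(0).round(1),"rail/floor z",np.percentile(P[:,2],[40,98]).round(1))
    if c=="top":
        for X in range(640,900,20):
            q=(abs(x-X)<10)&(y<150)&(y>-180); print(X,np.percentile(z[q],[50,99]).round() if q.any() else None,end="; ")
        q=(z>30)&(x<760)&(x>380)&(y<450)&(y>-330); print("tall",cv2.connectedComponentsWithStats(q.astype(np.uint8))[2])
E
python3 ref.py
```

```text
overhang 25.0
top orange handle-line ang 87.3 top z 23.9 handle rect (array([577.7, 288.9]), array([ 21.8, 153.1]), 85.8) all z>8 (array([578.1, 286.5]), array([ 22.7, 157.7]), 86.0)
top green handle-line ang 87.5 top z 25.1 handle rect (array([500.1, 259.4]), array([ 36.9, 173.6]), 78.2) all z>8 (array([498.6, 260.9]), array([ 42.9, 199.8]), 77.0)
top black handle-line ang 84.8 top z 24.6 handle rect (array([409.5, 277.4]), array([ 22.9, 184.2]), 84.1) all z>8 (array([411.7, 286.2]), array([ 37.6, 208.7]), 93.3)
top tray orange (array([ 641.8, -125.3]), array([ 65.7, 180.5]), 175.0) mean [ 639.4 -125.6    3.6] rail/floor z [3.  8.1]
top tray green (array([643.9,  98.4]), array([ 64.6, 177.9]), 178.1) mean [641.4  98.3   3.6] rail/floor z [3.1 7.9]
top tray black (array([619.2, -10.7]), array([ 64.2, 178.6]), 174.2) mean [618.2 -11.1   3.6] rail/floor z [3.  7.9]
640 [2. 8.]; 660 [2. 8.]; 680 [2. 8.]; 700 [2. 8.]; 720 [1. 8.]; 740 [-0.  4.]; 760 [201. 223.]; 780 [219. 223.]; 800 [219. 224.]; 820 [220. 224.]; 840 [220. 224.]; 860 [221. 225.]; 880 [223. 226.]; tall [[     0      0    6
[... 1712 characters left out ...]
ene green handle-line ang 87.5 top z 24.6 handle rect (array([496.3, 241.3]), array([ 34.1, 155.5]), 76.9) all z>8 (array([497.6, 259.5]), array([ 40.4, 191.7]), 77.2)
scene black handle-line ang 85.6 top z 25.3 handle rect (array([409.5, 278.4]), array([ 22.7, 176.7]), 84.7) all z>8 (array([411.8, 284.2]), array([ 33.6, 208.4]), 91.6)
scene tray orange (array([ 640.6, -124.7]), array([ 68.4, 179.8]), 174.8) mean [ 637.7 -124.4    3.4] rail/floor z [2.7 8.1]
scene tray green (array([642.7, 100.1]), array([ 72.6, 178. ]), 177.4) mean [639.5  99.5   3.3] rail/floor z [2.7 8.2]
scene tray black (array([617.6, -11.4]), array([ 65.5, 175.5]), 174.2) mean [615.2  -9.7   3.1] rail/floor z [2.4 8. ]
```

```bash
cat > go.py <<'E'
from h import *
import sys
s=ctrl.read_state(); p=s["eef_pos"]; yaw=s["tool_rot"][2]
a=list(map(float,sys.argv[1:]))
for X,Y,Z,A in zip(*[iter(a)]*4):
    d=np.array([X,Y,Z])-p; c,n=np.cos(yaw),np.sin(yaw)
    sp=(np.degrees(yaw)-A+180)%360-180
    print("row",np.round([(c*d[0]+n*d[1])/10,(n*d[0]-c*d[1])/10,-d[2]/10,sp],2))
print(p.round(1),np.round(s["tool_rot"],3),s["clock"],s["width"],s["qpos"].round(2))
E
python3 go.py 581 319.5 150 86.3 581 319.5 29 86.3
```

```text
row [-47.39 -18.63  10.63  78.13]
row [-47.39 -18.63  22.73  78.13]
[174.5 626.2 256.3] [ 3.142 -0.     2.87 ] 1.1 85.10563813000812 [-1.36  0.63  0.04  1.52 -0.03  1.   -0.02]
```

Request:
play_rows:
  targets:
    - [0.35,-4.7,-1.9,1,8]
    - [0.35,-9.5,-3.7,2,16]
    - [0.35,-14.2,-5.6,3.2,24]
    - [0.35,-19,-7.5,4.2,32]
    - [0.35,-23.7,-9.3,5.3,39]
    - [0.35,-28.4,-11.2,6.4,47]
    - [0.35,-33.2,-13,7.4,55]
    - [0.35,-38,-15,8.5,63]
    - [0.35,-42.7,-16.8,9.6,71]
    - [0.35,-47.4,-18.6,10.6,78.1]

```text
clock: 2.1
eef_pos: [566.6, 330.5, 154.0]
tool_rot: [-3.142, -0.0, 1.502]
force: [0.3, 0.5, -0.0]
width: 55.7
gripper_force: 0.0
```

```bash
python3 go.py 581 319.5 60 86.3 581 319.5 29 86.3
```

```text
row [-0.99  1.51  9.4  -0.26]
row [-0.99  1.51 12.5  -0.26]
[566.6 330.5 154. ] [-3.142 -0.     1.502] 2.1 55.74036548805556 [-0.77  0.78  0.36  1.6  -0.34  0.83 -0.35]
```

Request:
play_rows:
  targets:
    - [0.35,0,0,0,0]
    - [0.35,0,0,0,0]

```text
clock: 2.3
eef_pos: [566.2, 329.9, 153.8]
tool_rot: [-3.141, 0.001, 1.504]
force: [0.0, 0.8, 0.5]
width: 55.4
gripper_force: 0.0
```

```bash
python3 go.py 581 319.5 60 86.3 581 319.5 29 86.3
```

```text
row [-0.94  1.55  9.38 -0.12]
row [-0.94  1.55 12.48 -0.12]
[566.2 329.9 153.8] [-3.141e+00  1.000e-03  1.504e+00] 2.3 55.41376655874282 [-0.77  0.78  0.36  1.6  -0.34  0.83 -0.35]
```

Request:
play_rows:
  targets:
    - [0.35,-0.9,1.55,4,0]
    - [0.35,-0.9,1.55,8,0]
    - [0.35,-0.9,1.55,10.5,0]
    - [0.35,-0.9,1.55,11.7,0]
    - [0.35,-0.9,1.55,12.5,0]
    - [0.35,-0.9,1.55,12.5,0]
    - [0.35,-0.9,1.55,12.5,0]

```text
clock: 3.0
eef_pos: [580.8, 322.4, 30.7]
tool_rot: [3.14, -0.001, 1.507]
force: [-1.0, 0.4, 0.4]
width: 55.5
gripper_force: 0.0
```

Request:
play_rows:
  targets:
    - [0.9,0,0,0,0]
    - [0.9,0,0,0,0]
    - [0.9,0,0,0,0]
    - [0.9,0,0,0,0]
    - [0.9,0,0,0,0]
    - [0.9,0,0,0,0]

```text
clock: 3.6
eef_pos: [580.9, 321.9, 30.6]
tool_rot: [3.14, -0.001, 1.507]
force: [-1.3, -0.9, 6.0]
width: 20.0
gripper_force: 58.8
```

```bash
python3 go.py 581 319.5 110 86.3; python3 look.py b orange_driver black_channel
```

```text
row [-0.24  0.03 -7.94  0.03]
[580.9 321.9  30.6] [ 3.140e+00 -1.000e-03  1.507e+00] 3.6 19.99232288977116 [-0.71  0.95  0.28  1.62 -0.4   0.63 -0.28]
top orange_driver 0.61 [216. 169. 262. 180.] 172 z [ 0.7 14.3 21.7] [574.3 264.5] [ 24.8 108.6] 81.9
top orange_driver 0.28 [427. 169. 449. 206.] 690 z [ 9.2 21.9 25. ] [ 566.7 -245.7] [45.5 99.1] 169.3
top black_channel 0.61 [191. 235. 263. 247.] 452 z [ 1.9 18.9 23.9] [410.7 284.5] [ 25.2 183.3] 84.2
top black_channel 0.59 [330. 132. 363. 199.] 1688 z [0.3 3.5 7.2] [618.2 -10.5] [ 69.3 179.2] 175.3
scene orange_driver 0.63 [303. 150. 322. 176.] 103 z [ 3.7 15.  22.9] [574.9 274.4] [ 25.6 130.4] 79.3
scene black_channel 0.93 [342. 207. 402. 240.] 1123 z [-0.2  3.2  7. ] [618.7  -8.8] [ 74.5 182.5] 173.6
{'clock': np.float64(3.9), 'eef_pos': array([580.876, 321.879,  30.636]), 'tool_rot': array([ 3.140e+00, -1.000e-03,  1.507e+00]), 'width': np.float64(20.544), 'qpos': array([-0.708,  0.951,  0.282,  1.62 , -0.397,  0.626, -0.279])}
```

Request:
play_rows:
  targets:
    - [0.9,0,0,-0.7,0]
    - [0.9,0,0,-1.5,0]
    - [0.9,0,0,-2.5,0]
    - [0.9,0,0,-4,0]
    - [0.9,0,0,-6,0]
    - [0.9,0,0,-8,0]
    - [0.9,0,0,-8,0]

```text
clock: 4.6
eef_pos: [582.5, 322.4, 113.3]
tool_rot: [3.136, -0.003, 1.507]
force: [0.1, 0.1, -0.4]
width: 20.2
gripper_force: 59.0
```

```bash
python3 go.py 581 319.5 110 86.3; python3 look.py c orange_driver; python3 -c "
import cv2
a=cv2.imread('pics/c_top.png')[130:270,150:290];b=cv2.imread('pics/c_scene.png')[100:240,220:360]
cv2.imwrite('pics/c2.png',cv2.resize(cv2.hconcat([a,b]),(800,400),interpolation=2))"
```

```text
row [-0.3  -0.13  0.33  0.02]
[582.5 322.4 113.3] [ 3.136e+00 -3.000e-03  1.507e+00] 4.6 20.211680420976716 [-0.74  0.84  0.33  1.6  -0.36  0.76 -0.31]
top orange_driver 0.73 [207. 159. 244. 170.] 126 z [ 94.7  99.8 105.9] [580.8 291.2] [35.  93.8] 64.8
top orange_driver 0.44 [427. 172. 450. 206.] 681 z [ 9.3 21.9 24.9] [ 565.7 -245.2] [45.6 98.9] 169.5
scene orange_driver 0.54 [302. 132. 322. 160.] 80 z [ 90.3  97.  101.8] [574.2 273.9] [ 17.7 128.7] 83.5
{'clock': np.float64(4.8), 'eef_pos': array([579.431, 321.333, 108.607]), 'tool_rot': array([-3.140e+00,  1.000e-03,  1.507e+00]), 'width': np.float64(20.198), 'qpos': array([-0.735,  0.845,  0.329,  1.601, -0.36 ,  0.758, -0.309])}
```

View pics/c2.png

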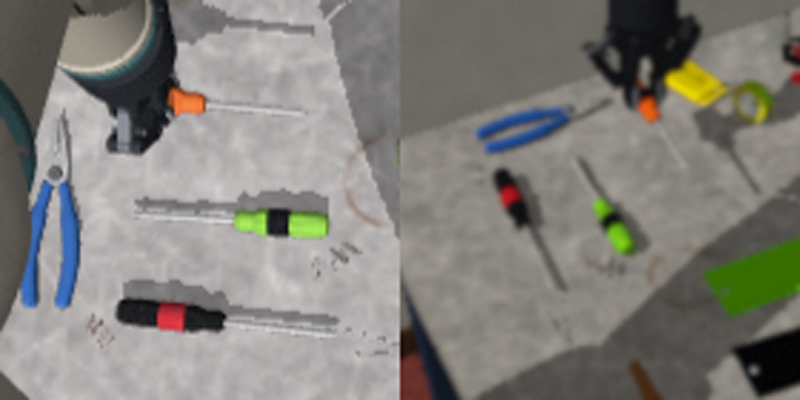

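```bash
python3 go.py 609.6 -122.4 110 174.9
```

```text
row [-44.09   5.85  -0.14 -88.57]
[579.4 321.3 108.6] [-3.140e+00  1.000e-03  1.507e+00] 4.8 20.197998963723517 [-0.74  0.84  0.33  1.6  -0.36  0.76 -0.31]
```

Request:
play_rows:
  targets:
    - [0.9,-2.5,0.3,-0.1,-5]
    - [0.9,-6.5,0.9,-0.1,-13]
    - [0.9,-10.5,1.4,-0.1,-21]
    - [0.9,-14.5,1.9,-0.1,-29]
    - [0.9,-18.5,2.5,-0.1,-37]
    - [0.9,-22.5,3,-0.1,-45]
    - [0.9,-26.5,3.5,-0.1,-53]
    - [0.9,-30.5,4,-0.1,-61]
    - [0.9,-34.5,4.6,-0.1,-69]
    - [0.9,-38.5,5.1,-0.1,-77]

```text
clock: 5.8
eef_pos: [605.7, -67.6, 109.2]
tool_rot: [-3.141, -0.002, 2.856]
force: [-0.5, 0.2, -0.9]
width: 20.1
gripper_force: 59.1
```

Request:
play_rows:
  targets:
    - [0.9,0,0,0,0]
    - [0.9,0,0,0,0]

```text
clock: 6.0
eef_pos: [605.5, -67.9, 109.2]
tool_rot: [-3.141, -0.002, 2.846]
force: [-0.6, 0.3, -1.4]
width: 20.1
gripper_force: 59.1
```

```bash
python3 go.py 609.6 -122.4 110 174.9 609.6 -122.4 60 174.9
```

```text
row [ -1.97  -5.09  -0.08 -11.84]
row [ -1.97  -5.09   4.92 -11.84]
[605.5 -67.9 109.2] [-3.141e+00 -2.000e-03  2.846e+00] 6.0 20.112982333517653 [ 0.14  0.76 -0.11  1.75  0.13  0.64  1.22]
```

Request:
play_rows:
  targets:
    - [0.9,-1,-2.5,0,-6]
    - [0.9,-2,-5.1,0,-11.8]
    - [0.9,-2,-5.1,2.5,-11.8]
    - [0.9,-2,-5.1,5,-11.8]
    - [0.9,-2,-5.1,5,-11.8]
    - [0.9,-2,-5.1,5,-11.8]

```text
clock: 6.6
eef_pos: [610.7, -118.5, 59.9]
tool_rot: [3.141, -0.002, 3.059]
force: [0.3, -1.1, -0.4]
width: 20.2
gripper_force: 59.1
```

```bash
python3 go.py 609.6 -122.4 34 174.9; python3 look.py d orange_driver
```

```text
row [ 0.08 -0.4   2.59  0.34]
[ 610.7 -118.5   59.9] [ 3.141e+00 -2.000e-03  3.059e+00] 6.6 20.212005541882473 [ 0.25  0.85 -0.16  1.73  0.22  0.58  1.44]
top orange_driver 0.44 [386. 122. 398. 181.] 170 z [41.3 48.8 53.2] [ 644.  -120.2] [ 22.3 153.4] 175.4
scene orange_driver 0.52 [376. 243. 391. 248.] 106 z [40.5 50.2 54.3] [ 587.6 -119.1] [20.1 39.7] 170.3
{'clock': np.float64(6.8), 'eef_pos': array([ 611.895, -119.988,   61.616]), 'tool_rot': array([3.142e+00, 2.000e-03, 3.057e+00]), 'width': np.float64(20.477), 'qpos': array([ 0.247,  0.845, -0.162,  1.73 ,  0.221,  0.582,  1.44 ])}
```

View pics/d_top.png

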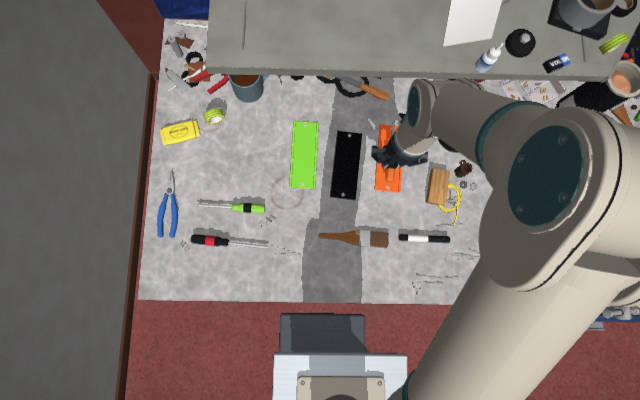

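Request:
play_rows:
  targets:
    - [0.9,0.1,-0.4,1,0]
    - [0.9,0.1,-0.4,1.8,0]
    - [0.9,0.1,-0.4,2.2,0]
    - [0.9,0.1,-0.4,2.5,0]
    - [0.9,0.1,-0.4,2.6,0]
    - [0.9,0.1,-0.4,2.7,0]
    - [0.9,0.1,-0.4,2.7,0]

```text
clock: 7.5
eef_pos: [609.5, -124.3, 33.6]
tool_rot: [-3.142, -0.0, 3.057]
force: [-0.5, 0.6, 1.2]
width: 19.9
gripper_force: 59.3
```

```bash
for i in 1 2 3; do python3 go.py 609.6 -122.4 34 174.9;done; python3 -c "
from h import *
print(ctrl.read_state()['force'])"
```

```text
row [ 0.01  0.19 -0.04  0.23]
[ 609.5 -124.3   33.6] [-3.142 -0.     3.057] 7.5 19.863222473160008 [ 0.25  0.89 -0.15  1.74  0.23  0.53  1.44]
row [ 0.01  0.19 -0.04  0.23]
[ 609.5 -124.3   33.6] [-3.142 -0.     3.057] 7.5 19.863222473160008 [ 0.25  0.89 -0.15  1.74  0.23  0.53  1.44]
row [ 0.01  0.19 -0.04  0.23]
[ 609.5 -124.3   33.6] [-3.142 -0.     3.057] 7.5 19.863222473160008 [ 0.25  0.89 -0.15  1.74  0.23  0.53  1.44]
[-0.45761888  0.63496834  1.18781406]
```

Request:
play_rows:
  targets:
    - [0.9,0,0,0.1,0]
    - [0.7,0,0,0.1,0]
    - [0.6,0,0,0.1,0]
    - [0.5,0,0,0.1,0]
    - [0.5,0,0,0.1,0]
    - [0.5,0,0,-1,0]
    - [0.5,0,0,-3,0]
    - [0.4,0,0,-6,0]
    - [0.35,0,0,-9,0]
    - [0.35,0,0,-9,0]

```text
clock: 8.5
eef_pos: [612.7, -124.8, 128.3]
tool_rot: [-3.141, 0.009, 3.056]
force: [1.2, -0.7, -1.0]
width: 55.6
gripper_force: 0.0
```

```bash
python3 look.py e orange_driver; python3 go.py 496.7 247 120 87.5
```

```text
top orange_driver 0.71 [290. 123. 320. 188.] 1667 z [0.4 3.4 7. ] [642.9  98.6] [ 65.7 180.5] 178.1
top orange_driver 0.67 [384. 123. 397. 186.] 277 z [ 3.3 22.  26.8] [ 647.6 -128.4] [ 26.8 163.4] 175.7
scene orange_driver 0.81 [373. 237. 423. 257.] 248 z [12.3 20.5 26.5] [ 641.  -127.4] [ 22.2 152.1] 176.3
{'clock': np.float64(8.7), 'eef_pos': array([ 608.857, -124.429,  122.743]), 'tool_rot': array([ 3.142e+00, -2.000e-03,  3.056e+00]), 'width': np.float64(55.212), 'qpos': array([ 0.27 ,  0.756, -0.187,  1.708,  0.2  ,  0.697,  1.464])}
row [14.33 36.05  0.27 87.62]
[ 608.9 -124.4  122.7] [ 3.142e+00 -2.000e-03  3.056e+00] 8.7 55.212094317518655 [ 0.27  0.76 -0.19  1.71  0.2   0.7   1.46]
```

Request:
play_rows:
  targets:
    - [0.35,1,2.5,0,6]
    - [0.35,3,6.5,0,14]
    - [0.35,4.5,11,0,22]
    - [0.35,6,15,0,30]
    - [0.35,8,19,0,38]
    - [0.35,9.5,23,0,46]
    - [0.35,11,27,0,54]
    - [0.35,12.5,31,0,62]
    - [0.35,14.3,36,0,70]
    - [0.35,14.3,36,0,78]

```text
clock: 9.7
eef_pos: [493.6, 255.2, 121.8]
tool_rot: [-3.138, -0.004, 1.701]
force: [0.2, 0.4, -0.4]
width: 55.5
gripper_force: 0.0
```

Request:
play_rows:
  targets:
    - [0.35,0,0,0,8]
    - [0.35,0,0,0,8]
    - [0.35,0,0,0,8]

```text
clock: 10.0
eef_pos: [497.2, 245.9, 122.5]
tool_rot: [-3.14, 0.001, 1.559]
force: [-0.8, 0.5, -0.2]
width: 55.4
gripper_force: 0.0
```

```bash
python3 go.py 496.7 247 30 87.5;  python3 look.py f green_driver black_driver
```

```text
row [ 0.11 -0.05  9.25  1.81]
[497.2 245.9 122.5] [-3.140e+00  1.000e-03  1.559e+00] 10.0 55.3987364426504 [-0.7   0.7   0.3   1.91 -0.35  0.59 -0.18]
top green_driver 0.81 [242. 202. 264. 217.] 228 z [13.4 21.1 25.2] [496.6 222.9] [23.6 58.9] 87.3
top black_driver 0.7 [212. 237. 229. 246.] 151 z [14.7 20.  24.2] [414.1 298.5] [22.2 45.2] 91.1
scene green_driver 0.57 [283. 164. 304. 192.] 148 z [11.9 19.5 24.7] [498.3 254.5] [ 26.3 125.2] 87.7
scene black_driver 0.54 [252. 160. 264. 182.] 163 z [ 2.1 19.1 24.7] [416.1 321.7] [ 28.6 100.5] 83.5
{'clock': np.float64(10.3), 'eef_pos': array([497.892, 245.973, 123.343]), 'tool_rot': array([-3.142, -0.   ,  1.555]), 'width': np.float64(55.656), 'qpos': array([-0.703,  0.701,  0.302,  1.907, -0.354,  0.586, -0.186])}
```

Request:
play_rows:
  targets:
    - [0.35,0,-0.1,3,1.7]
    - [0.35,0,-0.1,6,1.7]
    - [0.35,0,-0.1,7.8,1.7]
    - [0.35,0,-0.1,8.8,1.7]
    - [0.35,0,-0.1,9.3,1.7]
    - [0.35,0,-0.1,9.3,1.7]
    - [0.9,0,-0.1,9.3,1.7]
    - [0.9,0,-0.1,9.3,1.7]
    - [0.9,0,-0.1,9.3,1.7]
    - [0.9,0,-0.1,9.3,1.7]

```text
clock: 11.3
eef_pos: [497.2, 246.8, 31.5]
tool_rot: [3.14, -0.001, 1.526]
force: [-1.3, -1.3, 6.1]
width: 21.0
gripper_force: 58.6
```

Request:
play_rows:
  targets:
    - [0.9,0,0,0,0]
    - [0.9,0,0,0,0]
    - [0.9,0,0,0,0]

```text
clock: 11.6
eef_pos: [497.2, 246.8, 31.5]
tool_rot: [3.14, -0.001, 1.526]
force: [-1.3, 0.5, 6.3]
width: 20.8
gripper_force: 58.6
```

Request:
play_rows:
  targets:
    - [0.9,0,0,-0.7,0]
    - [0.9,0,0,-1.5,0]
    - [0.9,0,0,-2.5,0]
    - [0.9,0,0,-4,0]
    - [0.9,0,0,-6,0]
    - [0.9,0,0,-8,0]
    - [0.9,0,0,-8,0]
    - [0.9,0,0,-8,0]

```text
clock: 12.4
eef_pos: [496.8, 246.7, 110.8]
tool_rot: [3.141, -0.001, 1.526]
force: [-0.4, 0.0, -1.8]
width: 20.7
gripper_force: 59.0
```

```bash
python3 look.py g green_driver; python3 go.py 612 100.5 110 -2.1
```

```text
top green_driver 0.58 [242. 197. 261. 212.] 173 z [ 92.8 100.1 103.7] [495.5 214.8] [22.9 42.4] 87.5
{'clock': np.float64(12.6), 'eef_pos': array([496.039, 246.186, 109.433]), 'tool_rot': array([-3.140e+00,  1.000e-03,  1.526e+00]), 'width': np.float64(20.955), 'qpos': array([-0.704,  0.723,  0.299,  1.916, -0.377,  0.559, -0.197])}
row [-1.403e+01  1.224e+01 -6.000e-02  8.953e+01]
[496.  246.2 109.4] [-3.140e+00  1.000e-03  1.526e+00] 12.6 20.954663449412664 [-0.7   0.72  0.3   1.92 -0.38  0.56 -0.2 ]
```

Request:
play_rows:
  targets:
    - [0.9,-1,1,0,5]
    - [0.9,-2.5,2.2,0,13]
    - [0.9,-4,3.4,0,21]
    - [0.9,-5.5,4.7,0,29]
    - [0.9,-7,6,0,37]
    - [0.9,-8.5,7.3,0,45]
    - [0.9,-10,8.6,0,53]
    - [0.9,-11.5,9.9,0,61]
    - [0.9,-13,11.2,0,69]
    - [0.9,-14,12.2,0,77]

```text
clock: 13.6
eef_pos: [612.6, 99.4, 109.5]
tool_rot: [3.141, 0.001, 0.175]
force: [1.0, -0.1, -1.0]
width: 20.7
gripper_force: 59.0
```

Request:
play_rows:
  targets:
    - [0.9,0,0,0,7]
    - [0.9,0,0,2,12.5]
    - [0.9,0,0,4.5,12.5]
    - [0.9,0,0,5,12.5]
    - [0.9,0,0,5,12.5]
    - [0.9,0,0,5,12.5]

```text
clock: 14.2
eef_pos: [612.8, 100.8, 60.8]
tool_rot: [3.141, -0.001, -0.036]
force: [-0.0, 0.4, 0.3]
width: 20.8
gripper_force: 59.0
```

```bash
python3 go.py 612.3 100.4 34.3 -2.2; python3 look.py h green_driver;  python3 go.py 612.3 100.4 34.3 -2.2;
```

```text
row [-0.05  0.04  2.65  0.12]
[612.8 100.8  60.8] [ 3.141e+00 -1.000e-03 -3.600e-02] 14.2 20.821666767797893 [-0.58  0.95  0.65  1.75 -0.83  0.74 -1.09]
top green_driver 0.55 [298. 160. 305. 186.] 160 z [45.8 51.  54.2] [583.6 102.1] [19.7 50.1] 1.1
scene green_driver 0.54 [331. 176. 382. 195.] 136 z [40.1 47.9 55.6] [639.7  99.9] [ 21.3 165.4] 0.7
scene green_driver 0.46 [374. 238. 422. 258.] 270 z [ 2.7 19.8 26.3] [ 640.5 -121.4] [ 34.3 149.2] 174.4
{'clock': np.float64(14.4), 'eef_pos': array([612.892, 101.11 ,  61.319]), 'tool_rot': array([-3.141e+00, -2.000e-03, -3.600e-02]), 'width': np.float64(20.598), 'qpos': array([-0.583,  0.951,  0.653,  1.751, -0.827,  0.736, -1.094])}
row [-0.06  0.07  2.7   0.13]
[612.9 101.1  61.3] [-3.141e+00 -2.000e-03 -3.600e-02] 14.4 20.59826308219518 [-0.58  0.95  0.65  1.75 -0.83  0.74 -1.09]
```

Request:
play_rows:
  targets:
    - [0.9,0,0,1,0]
    - [0.9,0,0,1.8,0]
    - [0.9,0,0,2.2,0]
    - [0.9,0,0,2.5,0]
    - [0.9,0,0,2.6,0]
    - [0.9,0,0,2.7,0]
    - [0.9,0,0,2.7,0]
    - [0.9,0,0,2.7,0]

```text
clock: 15.2
eef_pos: [611.9, 101.0, 34.4]
tool_rot: [-3.141, 0.001, -0.036]
force: [-3.3, -0.2, 9.1]
width: 20.8
gripper_force: 60.1
```

Request:
play_rows:
  targets:
    - [0.9,0,0,0.05,0]
    - [0.7,0,0,0.05,0]
    - [0.6,0,0,0.05,0]
    - [0.5,0,0,0.05,0]
    - [0.5,0,0,0.05,0]
    - [0.5,0,0,-1,0]
    - [0.5,0,0,-3,0]
    - [0.4,0,0,-6,0]
    - [0.35,0,0,-9,0]
    - [0.35,0,0,-9,0]

```text
clock: 16.2
eef_pos: [615.1, 100.5, 128.0]
tool_rot: [-3.141, -0.008, -0.036]
force: [0.2, 0.4, -0.0]
width: 55.2
gripper_force: 0.0
```

```bash
python3 look.py i green_driver black_driver; python3 go.py 412.8 306 120 85.2
```

```text
top green_driver 0.69 [330. 130. 361. 201.] 1661 z [0.6 3.6 7.2] [618.2 -11. ] [ 65.8 179.9] 174.1
top green_driver 0.67 [300. 152. 307. 189.] 232 z [19.  23.9 27.9] [600.2 101.5] [19.4 83.3] 176.9
top black_driver 0.57 [217. 240. 267. 248.] 168 z [ 1.  14.3 21.5] [405.3 243.4] [ 16.  120.3] 82.3
scene green_driver 0.62 [331. 182. 382. 204.] 233 z [11.6 20.  26.8] [641.   96.5] [ 23.5 165.6] 175.9
scene black_driver 0.63 [254. 163. 265. 180.] 135 z [12.5 20.1 24.1] [413.5 318.4] [22.8 85.3] 83.8
{'clock': np.float64(16.5), 'eef_pos': array([611.512, 101.204, 122.254]), 'tool_rot': array([ 3.141e+00,  2.000e-03, -3.600e-02]), 'width': np.float64(55.677), 'qpos': array([-0.621,  0.875,  0.725,  1.729, -0.753,  0.84 , -1.152])}
row [-20.6  -19.75   0.23 -87.27]
[611.5 101.2 122.3] [ 3.141e+00  2.000e-03 -3.600e-02] 16.5 55.676504940358186 [-0.62  0.88  0.72  1.73 -0.75  0.84 -1.15]
```

View pics/i_top.png

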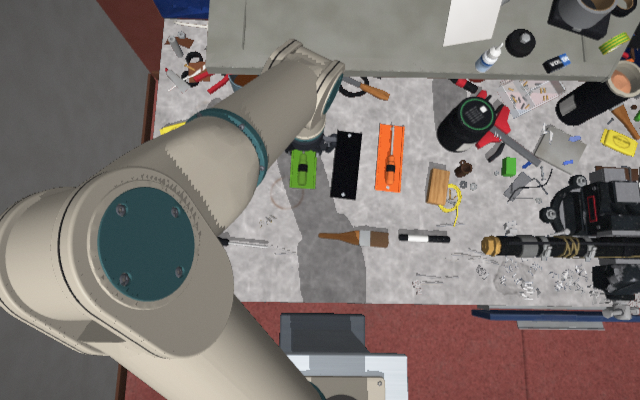

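The orange driver is in its tray at px (390,155) and the green one in its tray at (303,170). The black driver is still at the left, mostly under the arm.

Request:
play_rows:
  targets:
    - [0.35,-1.5,-1.5,0,-6]
    - [0.35,-4,-3.8,0,-14]
    - [0.35,-6.5,-6,0,-22]
    - [0.35,-9,-8.5,0,-30]
    - [0.35,-11.5,-11,0,-38]
    - [0.35,-14,-13.5,0,-46]
    - [0.35,-16.5,-16,0,-54]
    - [0.35,-19,-18.2,0,-62]
    - [0.35,-20.6,-19.7,0,-70]
    - [0.35,-20.6,-19.7,0,-78]

```text
clock: 17.5
eef_pos: [409.8, 308.3, 122.3]
tool_rot: [-3.138, 0.001, 1.337]
force: [0.1, -0.7, 0.8]
width: 55.6
gripper_force: 0.0
```

Request:
play_rows:
  targets:
    - [0.35,0,0,0,-5]
    - [0.35,0,0,0,-5]
    - [0.35,0,0,0,-5]

```text
clock: 17.8
eef_pos: [413.5, 305.0, 122.9]
tool_rot: [-3.141, 0.001, 1.41]
force: [-0.0, -0.3, -0.0]
width: 55.4
gripper_force: 0.0
```

```bash
python3 look.py j black_driver; python3 go.py 412.8 306 30 85.2
```

```text
top black_driver 0.78 [209. 239. 242. 247.] 161 z [12.5 19.4 23.8] [409.4 282.3] [22.3 75.9] 84.0
top black_driver 0.48 [373. 125. 404. 191.] 1326 z [0.3 3.6 7.6] [ 639.5 -124.8] [ 66.1 180.1] 175.0
scene black_driver 0.57 [250. 159. 274. 200.] 228 z [-1.8 16.2 24.3] [410.6 288.3] [ 29.3 209.9] 82.6
{'clock': np.float64(18.0), 'eef_pos': array([413.602, 305.206, 123.139]), 'tool_rot': array([-3.141,  0.   ,  1.411]), 'width': np.float64(55.58), 'qpos': array([-0.926,  0.669,  0.356,  2.019, -0.443,  0.528, -0.413])}
row [ 0.07 -0.09  9.31 -4.35]
[413.6 305.2 123.1] [-3.141  0.     1.411] 18.0 55.57970740796934 [-0.93  0.67  0.36  2.02 -0.44  0.53 -0.41]
```

Request:
play_rows:
  targets:
    - [0.35,0,-0.1,3,-4.2]
    - [0.35,0,-0.1,6,-4.2]
    - [0.35,0,-0.1,7.8,-4.2]
    - [0.35,0,-0.1,8.8,-4.2]
    - [0.35,0,-0.1,9.3,-4.2]
    - [0.35,0,-0.1,9.3,-4.2]
    - [0.9,0,-0.1,9.3,-4.2]
    - [0.9,0,-0.1,9.3,-4.2]
    - [0.9,0,-0.1,9.3,-4.2]
    - [0.9,0,-0.1,9.3,-4.2]

```text
clock: 19.0
eef_pos: [413.1, 305.9, 31.4]
tool_rot: [3.14, -0.001, 1.486]
force: [-0.6, -1.5, 5.7]
width: 20.9
gripper_force: 58.7
```

Request:
play_rows:
  targets:
    - [0.9,0,0,0,0]
    - [0.9,0,0,0,0]
    - [0.9,0,0,0,0]

```text
clock: 19.3
eef_pos: [413.1, 306.0, 31.4]
tool_rot: [3.14, -0.001, 1.486]
force: [-0.5, -0.2, 6.7]
width: 21.0
gripper_force: 58.7
```

Request:
play_rows:
  targets:
    - [0.9,0,0,-0.7,0]
    - [0.9,0,0,-1.5,0]
    - [0.9,0,0,-2.5,0]
    - [0.9,0,0,-4,0]
    - [0.9,0,0,-6,0]
    - [0.9,0,0,-8,0]
    - [0.9,0,0,-8,0]
    - [0.9,0,0,-8,0]

```text
clock: 20.1
eef_pos: [412.6, 305.9, 110.9]
tool_rot: [3.141, -0.001, 1.486]
force: [0.2, 0.5, -1.5]
width: 20.8
gripper_force: 59.1
```

```bash
python3 look.py k black_driver; python3 go.py 586.7 -6.8 110 174.2
```

```text
top black_driver 0.58 [215. 237. 267. 247.] 145 z [ -0.5  94.1 100.7] [409.  239.2] [ 14.1 115.9] 87.3
{'clock': np.float64(20.3), 'eef_pos': array([412.043, 305.225, 109.57 ]), 'tool_rot': array([-3.140e+00,  1.000e-03,  1.486e+00]), 'width': np.float64(20.498), 'qpos': array([-0.905,  0.688,  0.323,  2.028, -0.439,  0.493, -0.345])}
row [-2.960e+01  2.006e+01 -4.000e-02 -8.908e+01]
[412.  305.2 109.6] [-3.140e+00  1.000e-03  1.486e+00] 20.3 20.498036341214796 [-0.91  0.69  0.32  2.03 -0.44  0.49 -0.35]
```

Request:
play_rows:
  targets:
    - [0.9,-2,1.3,0,-5]
    - [0.9,-5,3.4,0,-13]
    - [0.9,-8.5,5.8,0,-21]
    - [0.9,-12,8.1,0,-29]
    - [0.9,-15.5,10.5,0,-37]
    - [0.9,-19,12.9,0,-45]
    - [0.9,-22.5,15.2,0,-53]
    - [0.9,-26,17.6,0,-61]
    - [0.9,-29.6,20.1,0,-69]
    - [0.9,-29.6,20.1,0,-77]

```text
clock: 21.3
eef_pos: [590.3, -15.6, 109.5]
tool_rot: [-3.138, 0.004, 2.825]
force: [0.1, -1.3, -0.7]
width: 20.9
gripper_force: 59.1
```

Request:
play_rows:
  targets:
    - [0.9,0,0,0,-6]
    - [0.9,0,0,0,-12]
    - [0.9,0,0,0,-12]
    - [0.9,0,0,0,-12]

```text
clock: 21.7
eef_pos: [587.3, -6.6, 109.7]
tool_rot: [3.141, -0.001, 3.036]
force: [-0.2, 0.5, -1.9]
width: 20.8
gripper_force: 59.1
```

```bash
python3 go.py 587.8 -7.6 60 174.2
```

```text
row [-0.06 -0.09  4.97 -0.24]
[587.3  -6.6 109.7] [ 3.141e+00 -1.000e-03  3.036e+00] 21.7 20.761456170779244 [ 0.07  0.74 -0.17  1.81  0.2   0.61  1.24]
```

Request:
play_rows:
  targets:
    - [0.9,0,-0.1,2.5,0]
    - [0.9,0,-0.1,5,0]
    - [0.9,0,-0.1,5,0]
    - [0.9,0,-0.1,5,0]

```text
clock: 22.1
eef_pos: [587.3, -7.2, 60.2]
tool_rot: [-3.141, -0.001, 3.039]
force: [0.4, -0.4, -0.7]
width: 20.6
gripper_force: 59.1
```

```bash
python3 look.py l black_driver; python3 go.py 587.8 -7.6 34.3 174.2
```

```text
top black_driver 0.71 [339. 177. 350. 200.] 238 z [ 4.9 49.7 53.8] [553.2  -5.2] [28.  59.5] 173.5
scene black_driver 0.76 [338. 208. 387. 228.] 166 z [39.2 49.  55.3] [597.6   8.9] [ 58.1 143.8] 176.0
{'clock': np.float64(22.3), 'eef_pos': array([588.475,  -7.309,  61.564]), 'tool_rot': array([3.141e+00, 2.000e-03, 3.039e+00]), 'width': np.float64(20.698), 'qpos': array([ 0.06 ,  0.812, -0.152,  1.832,  0.226,  0.513,  1.226])}
row [ 0.06 -0.04  2.73 -0.09]
[588.5  -7.3  61.6] [3.141e+00 2.000e-03 3.039e+00] 22.3 20.697660608864883 [ 0.06  0.81 -0.15  1.83  0.23  0.51  1.23]
```

Request:
play_rows:
  targets:
    - [0.9,0,0,1,0]
    - [0.9,0,0,1.8,0]
    - [0.9,0,0,2.2,0]
    - [0.9,0,0,2.5,0]
    - [0.9,0,0,2.6,0]
    - [0.9,0,0,2.7,0]
    - [0.9,0,0,2.7,0]
    - [0.9,0,0,2.7,0]

```text
clock: 23.1
eef_pos: [587.2, -7.4, 34.3]
tool_rot: [-3.141, -0.001, 3.039]
force: [-2.9, 0.2, 8.8]
width: 20.8
gripper_force: 60.2
```

Request:
play_rows:
  targets:
    - [0.9,0,0,0.05,0]
    - [0.7,0,0,0.05,0]
    - [0.6,0,0,0.05,0]
    - [0.5,0,0,0.05,0]
    - [0.5,0,0,0.05,0]
    - [0.5,0,0,-1,0]
    - [0.5,0,0,-3,0]
    - [0.4,0,0,-6,0]
    - [0.35,0,0,-9,0]
    - [0.35,0,0,-9,0]

```text
clock: 24.1
eef_pos: [590.5, -7.3, 127.9]
tool_rot: [3.14, 0.008, 3.039]
force: [1.8, 0.4, -0.8]
width: 55.6
gripper_force: 0.0
```

Request:
play_rows:
  targets:
    - [0.35,5,0,-2,0]
    - [0.35,10,0,-4,0]
    - [0.35,15,0,-6,0]
    - [0.35,15,5,-6,0]
    - [0.35,15,10,-6,0]
    - [0.35,15,15,-6,0]
    - [0.35,15,20,-6,0]
    - [0.35,15,25,-6,0]
    - [0.35,15,25,-6,0]
    - [0.35,15,25,-6,0]

```text
clock: 25.1
eef_pos: [463.2, 257.9, 183.0]
tool_rot: [-3.141, -0.001, 3.042]
force: [0.1, -0.9, -0.3]
width: 55.3
gripper_force: 0.0
```

```bash
python3 look.py m black_driver green_driver orange_driver flat_brush marker blue_nippers wood_block; python3 -c "
import cv2
a=cv2.imread('pics/m_top.png')[100:250,270:470]
cv2.imwrite('pics/m2.png',cv2.resize(a,(800,600),interpolation=2))"
```

```text
top black_driver 0.95 [337. 131. 350. 199.] 381 z [13.7 22.3 27.5] [615.6 -10.1] [ 23.9 184.5] 173.6
top black_driver 0.7 [372. 125. 402. 192.] 1439 z [0.2 3.6 8.4] [ 639.4 -125.9] [ 69.2 182.6] 174.4
top green_driver 0.71 [296. 123. 306. 188.] 235 z [17.6 24.  28.4] [640.7 103.2] [ 20.3 164.8] 1.4
top orange_driver 0.86 [385. 126. 395. 183.] 315 z [13.7 21.  26.4] [ 644.4 -126.9] [ 25.8 157.1] 176.3
top flat_brush 0.65 [319. 225. 391. 248.] 810 z [ 7.2 11.4 14.5] [432.6 -30.8] [ 42.6 178.4] 85.9
top marker 0.77 [398. 233. 450. 245.] 266 z [12.8 16.9 19.8] [ 430.9 -205.6] [ 15.5 125. ] 88.4
top blue_nippers 0.17 [386. 125. 398. 184.] 297 z [14.4 21.4 26.4] [ 642.5 -124.5] [ 21.1 153. ] 176.3
top wood_block 0.79 [428. 171. 450. 208.] 694 z [ 7.5 21.8 24.9] [ 561.7 -248.9] [53.7 90.3] 169.1
scene black_driver 0.63 [335. 282. 356. 324.] 282 z [ 1.3 15.3 19.6] [ 420.8 -225.3] [ 31.4 159.7] 75.4
scene black_driver 0.59 [337. 212. 391. 233.] 269 z [ 3.2 21.  27.1] [604.6  -4.9] [ 38.  161.5] 172.3
scene green_driver 0.63 [330. 190. 371. 203.] 211 z [ 7.7 21.4 26.5] [623.1 107.3] [ 39.1 132.9] 179.0
scene orange_driver 0.47 [374. 240. 421. 257.] 174 z [14.7 22.1 26.8] [ 634.5 -127.5] [ 18.9 137.7] 178.5
scene flat_brush 0.56 [302. 226. 336. 278.] 577 z [ 6.5 10.8 14.5] [433.  -34.5] [ 43.2 168.7] 80.9
scene flat_brush 0.31 [335. 284. 354. 319.] 277 z [ 1.2 15.3 19.6] [ 422.  -222.4] [ 32.1 153.5] 75.4
scene blue_nippers 0.75 [250. 134. 294. 155.] 276 z [-2.2  8.7 14.1] [501.9 441.1] [ 68.9 159.9] 5.1
scene wood_block 0.76 [381. 278. 418. 306.] 645 z [ 9.6 21.7 25.1] [ 567.2 -246.9] [ 46.6 101.5] 170.0
{'clock': np.float64(25.9), 'eef_pos': array([463.932, 256.641, 183.321]), 'tool_rot': array([ 3.142, -0.   ,  3.039]), 'width': np.float64(55.279), 'qpos': array([-0.439,  0.562, -0.175,  1.923,  0.15 ,  0.669,  0.762])}
```

View pics/m2.png

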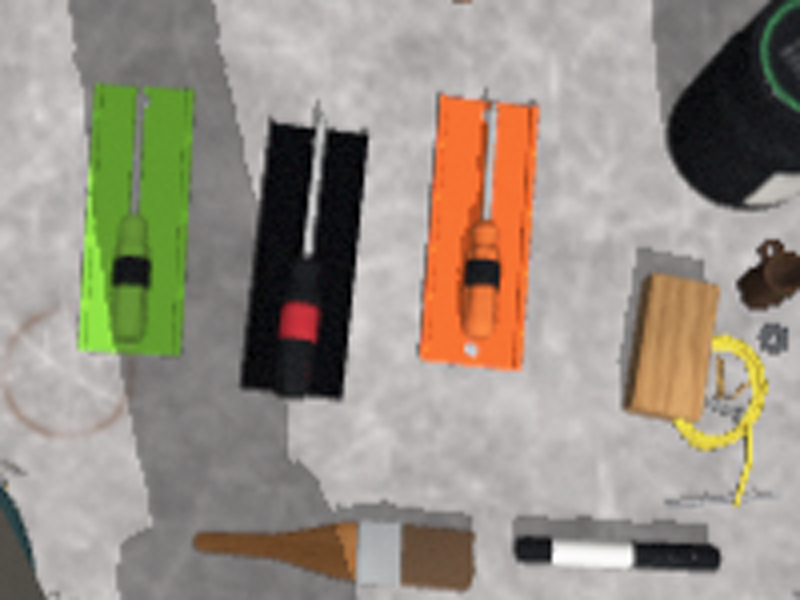

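The crop shows all three drivers lying between the rails of their own trays: green around px (135,220), black (305,260) and orange (483,215). Every centre is within about 6 mm of its tray's centre. The brush, marker and wood block haven't moved.

```bash
python3 -c "
from h import *
print(ctrl.finish_job())"
```

```text
the job is handed in; nothing more can be done
None
```

The orange, green and black screwdrivers each lie in the tray of their own colour, within about 6 mm of centre in the last camera check, and I handed the job in at about 26 s with no verdict returned.

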